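Fit the sprung spindle into the roll holder

TASK

Lift the spring-loaded spindle from its rest and fit it between the two end cups of the roll holder, the brass sprung pin in the blue cheek's cup: push the sprung pin in, compress the spring until the steel pin at the other end passes inside the bare metal cheek, then let it spring out into that cup. Feel your way gently, without forcing the spindle against the holder, leave the spindle sitting in both cups, let go of it, and do not disturb the bottle, the glass panels or the grey can.

Things in the scene. Friction and masses are not known exactly. Their poses are not given: they have to be found in the camera images.
- spindle_mid (a point): Sprung spindle, about 0.27 kg: black rubber-covered round roller, 32 mm in diameter, 110 mm long, aluminium band at each end, thin yellow line round its middle. This point is the middle of the roller, on its axis; y runs along the axis toward the brass sprung pin, z is up at the start. It lies level in its rest, axis 48 mm above the table. Grip it at the middle.
- sprung_end (a point): Centre of the roller's end face, 55 mm from its middle, where the brass sprung pin comes out: 10 mm in diameter, chamfered tip, standing out 32 mm when free (tip 87 mm from the roller's middle). It can be pushed in by at most 18 mm: 5 N to start it, 0.4 N more per mm, about 12 N at the end, where it stops hard. Damped: 0.7 N more per 10 mm/s.
- steel_tip (a point): Tip of the fixed steel pin at the spindle's other end: 10 mm in diameter, standing out 20 mm from the roller (tip 75 mm from its middle), chamfered. To bring the brass pin level with its cup while this end is still above the bare aluminium cheek, the spindle has to be tilted, this end up by about 20 degrees: less and the roller strikes the cheek's top.
- rest: Fixed rest of the spindle; origin at the centre of its underside, y along the spindle. Grey foot plate 64 x 116 x 8 mm with two black V saddles 38 to 48 mm either side of its middle, reaching no higher than the top of the roller; the middle is free for the fingers down to the foot plate.
- holder: Roll holder, fixed: grey base plate 70 x 222 x 10 mm; origin at the centre of its underside, z up, y along it toward the blue cheek. On it stands a carriage: two upright cheeks (34 mm wide, 16 mm thick, tops 79.4 mm above the table), blue at +y and bare aluminium at -y, joined by a bar whose top is 18.4 mm above the table.
- cup_axis (a point): Point on the cups' common axis (which is this frame's y), 65 mm above the table, above the base's middle. Each cheek has in its inner face a cup 15 mm in diameter, 2 mm chamfer, 8 mm deep, closed behind; 142 mm between the inner faces, 158 mm between cup floors. Fitted, the sprung pin is pressed in 4 mm; to pass the aluminium cheek it must be pressed in more than 12 mm.
- base_top (a point): Middle of the base plate's top. The carriage (both cheeks together) is locked up to 16 mm either way along y from here, by an amount NOT in any measured pose: the cup floors lie at y = +79 and -79 mm plus that unknown offset, to be felt or seen. The fitted spindle's middle stands 4 mm from the carriage's middle, toward the aluminium cheek.
- plunger_bottle: White bottle with a press pump, 62 mm wide, 121 mm high, loose; origin at the centre of its underside. Bystander.
- glass_stack: Small pack of green glass panels in a black foot, 40 x 76 x 50 mm, loose; origin at the centre of its underside. Bystander.
- grey_can: Small grey can with a chrome lid, 48 mm in diameter, 58 mm high, loose; origin at the centre of its underside. Bystander.

How it is judged:
On the way:
1. the spindle has been lifted clear of its rest (its middle at least 100 mm above the table) (height (world z) of spindle_mid above 0.1 m), for 0.1 s.
At the end, for the whole second after the job is handed in: The spindle sits in both cups, at rest, brass pin toward the blue cheek: its steel pin's tip and the roller's sprung end face are both within 4.5 mm of the cups' axis sideways and in height, and that end face lies 31 to 71 mm along the axis from the base's middle toward the blue cheek (x of steel_tip in the frame of cup_axis between -0.0045 and 0.0045 m and z of steel_tip in the frame of cup_axis between -0.0045 and 0.0045 m and x of sprung_end in the frame of cup_axis between -0.0045 and 0.0045 m and z of sprung_end in the frame of cup_axis between -0.0045 and 0.0045 m and y of sprung_end in the frame of cup_axis between 0.031 and 0.071 m and linear speed of spindle below 0.02 m/s); the robot touches nothing.
It fails at once if the spindle is forced against the holder (more than 30 N) (contact force between spindle and holder above 30 N).
It fails at once if the robot's fingers or arm press on the holder itself (more than 30 N) (contact force between any of the fingers, the arm and holder above 30 N).
It fails at once if the bottle is moved more than 15 mm (distance of plunger_bottle from where it was at the start of the episode above 0.015 m).
It fails at once if the glass panels are moved more than 15 mm (distance of glass_stack from where it was at the start of the episode above 0.015 m).
It fails at once if the grey can is moved more than 15 mm (distance of grey_can from where it was at the start of the episode above 0.015 m).
It also fails if it takes over 42 s, if anything falls off the work surface, if the arm or the gripper's body presses on something with over 40 N, if the wrist force passes 120 N, or if a joint passes its speed limit or range.

ROBOT

A 6-joint arm with a two-finger parallel gripper is mounted at the origin on a cart in front of the work surface, level with it; the furniture and walls round the work are solid. World frame = base frame: x ahead of the robot, y to its left, z up, the work surface at z = 0. Lengths are in m, angles in rad, forces in N, time in s.
With the tool pointing down it reaches from about 0.325 to 0.9 m from the base axis. Payload 3.5 kg.
Tool frame: the origin (TCP) lies between the finger pads; the fingertips stand 17 mm ahead of it and the grasp point (between the pads) lies 2 mm behind it (ctrl.tips_ahead is the z of the fingertips in the tool frame, in m); z points along the fingers, y is the line along which they close (so a half turn about z gives the same grasp; the last joint's range is limited). The gripper opens to 85 mm and grips with 20 to 120 N. Pads are 22 mm wide; open, the fingers measure 114 mm over their backs; the gripper's body (76 mm by 85 mm) begins 54 mm behind the grasp point. The pads swing forward as they close: fully open they stand 13 mm farther back than shut.
Start: joints at [1.22, 0.276, -0.026, 1.268, 0, 1.467], TCP at [0.153, 0.606, 0.248] pointing down, gripper open.
Joint ranges: [-3.12, 3.12], [-0.85, 1.88], [-1.08, 1.24], [-1.95, 2.15], [-1.57, 1.53], [-3.14, 3.14]. Speed limits (rad/s): [2.57, 2.57, 3.14, 3.14, 3.14, 3.14].

INTERFACE

Orientations are given as a unit quaternion [x, y, z, w].
In Python, from rig import ctrl, eoat, ik, cams, workorder, models, sensors gives the robot as it stands. Calls block until the motion is done:
- ctrl.goto(position, orientation): joint-space move of the TCP to a pose.
- ctrl.move_straight(position, max_speed=0.15, attitude=None, force_limit=None): straight line of the TCP; attitude=None keeps the orientation; max_speed is the mean speed in m/s. With force_limit (N) it stops when the force on the tool has changed by that much, and returns True; else False.
- ctrl.movej(angles): joint-space move.
- eoat.gripper_to(opening, force=None): finger opening in m; force is the grip in N (None keeps the last); returns when the fingers have stopped.
- ctrl.pause(seconds).
- ik(position, orientation): joint angles nearest the present ones, or None.
- cams.get_image(name): name is "scene" or "top" or "wrist"; returns the picture (480x640x3 uint8, red, green, blue); there is no depth.
- cams.camera_params(name): a dict with "fx", "fy", "cx", "cy" (pixels), "rvec" (rotation vector, rad) and "tvec" (3), from world to camera coordinates, as OpenCV has them. Camera axes: x right, y down, z forward; pixel columns grow to the right and rows downward; lengths in m; the calibration is good to about 2 mm. A picture is of the moment at which its call begins: read the wrist's pose just before it. camera_params takes no time and is no camera call; for the wrist camera it gives the pose at the moment of the call.
A pose or a line that the arm cannot do raises ctrl.IKError and nothing moves.
- workorder.job_done(): hands the job in; it is judged then, once.
Trained networks look in the newest picture that a camera, given by its name, has taken for a name from the list of things; names that differ only in an ending like _2 or _b are one class to them, and where a whole thing is asked for, a point or a joint stands for the part that bears it (a point fixed in the world has none). Each returns a list of dicts, best first, with "score" (0 to 1); they miss things now and then, are a little off and sometimes report something else, mostly with a low value. They report only what shows in the picture. A call takes as long as a camera call.
- models.recognise(query, camera): "at" ([column, row] in pixels, amid what is visible of it).
- models.outline_of(query, camera): "mask" (480x640 bool, what is visible of it) and "at" ([column, row] in pixels, amid what is visible of it).
- models.mark_of(query, camera): "at" ([column, row] in pixels: a listed point, or the origin of a listed thing).
Readings, each from a call of its own:
- sensors.read_time(): time.
- sensors.read_qpos(): joint angles.
- sensors.read_dq(): joint speeds.
- sensors.read_tau(): joint torques, N m.
- sensors.read_tool_pos(): TCP position.
- sensors.read_eef_rot(): TCP orientation.
- sensors.read_ft_force(): force on the tool from outside, world axes, zero at the start.
- sensors.read_wrist_torque(): the same for the moment, N m.
- sensors.read_grip_width(): finger opening in m.
- sensors.read_finger_force(): force on a finger pad.
Only numpy, scipy, OpenCV 4.12 (cv2) and the standard library are available. Lean on these libraries where they do the work, as an engineer would, in place of code of your own. Each camera call takes 0.05 s, during which the arm holds its last target. There are 200 camera calls.

## Working session

There is one attempt and no reset: what is moved stays moved. The work goes in short steps, each a Python script; the robot and the scene stay as the last script left them, time stands still between calls to the robot, and variables do not carry over. Pictures are saved under pics/ and viewed, at most 14 in all, crops included, and the job is handed in when it is done.

```bash
ls; mkdir -p pics
cat > h.py <<'E'
from rig import ctrl, eoat, ik, cams, workorder, models, sensors
import numpy as np, cv2
from scipy.spatial.transform import Rotation as R
def P(c):
    p=cams.camera_params(c); K=np.array([[p['fx'],0,p['cx']],[0,p['fy'],p['cy']],[0,0,1]])
    Rm=R.from_rotvec(np.ravel(p['rvec'])).as_matrix(); t=np.ravel(p['tvec']); return K,Rm,t
def ray(c,px):
    K,Rm,t=P(c); d=Rm.T@np.linalg.inv(K)@np.array([px[0],px[1],1]); return -Rm.T@t,d
def onz(c,px,z):
    o,d=ray(c,px); return o+d*(z-o[2])/d[2]
def proj(c,X):
    K,Rm,t=P(c); v=K@(Rm@np.array(X)+t); return v[:2]/v[2]
def tri(obs):
    A=np.zeros((3,3));b=np.zeros(3)
    for c,px in obs:
        o,d=ray(c,px); d=d/np.linalg.norm(d); M=np.eye(3)-np.outer(d,d);A+=M;b+=M@o
    return np.linalg.solve(A,b)
def snap(c,n):
    im=cams.get_image(c); cv2.imwrite(f'pics/{n}.png',im[:,:,::-1]); return im
E
python3 - <<'E'
from h import *
np.set_printoptions(precision=4,suppress=True)
for c in ['top','scene']: snap(c,c+'0'); K,Rm,t=P(c); print(c,-Rm.T@t,K[0,0])
zs=dict(spindle_mid=.048,sprung_end=.048,steel_tip=.048,rest=0,holder=0,cup_axis=.065,base_top=.01,plunger_bottle=0,glass_stack=0,grey_can=0)
for n,z in zs.items():
    o=[]
    for c in ['top','scene']:
        r=models.mark_of(n,c)
        if r: o.append((c,r[0]['at'])); print(n,c,r[0]['at'],round(r[0]['score'],2),onz(c,r[0]['at'],z))
    if len(o)==2: print('   tri',tri(o))
print(sensors.read_time())
E
```

```text
pics
top [0.4269 0.3678 0.9483] 525.4494631381955
scene [-0.0713 -0.0291  0.5526] 438.9023508355253
spindle_mid top [355.7, 324.9] 0.67 [0.3389 0.3218 0.048 ]
spindle_mid scene [304.7, 291.9] 0.95 [0.3472 0.3185 0.048 ]
   tri [0.3417 0.319  0.0518]
sprung_end top [323.9, 328.5] 0.62 [0.3314 0.3755 0.048 ]
sprung_end scene [273.2, 283.2] 0.8 [0.3295 0.374  0.048 ]
   tri [0.3311 0.3756 0.046 ]
steel_tip top [398.1, 312.1] 0.62 [0.3622 0.2505 0.048 ]
steel_tip scene [340.6, 308.4] 0.91 [0.3542 0.2493 0.048 ]
   tri [0.3607 0.2512 0.0418]
rest top [355.9, 321.2] 0.81 [0.3407 0.3191 0.    ]
rest scene [304.5, 313.0] 0.92 [0.3457 0.3177 0.    ]
   tri [0.3423 0.3176 0.0028]
holder top [344.1, 233.1] 0.76 [0.4981 0.3432 0.    ]
holder scene [348.0, 261.9] 0.64 [0.5096 0.3409 0.    ]
   tri [0.5001 0.3399 0.0064]
cup_axis top [344.5, 229.8] 0.72 [0.4988 0.3443 0.065 ]
cup_axis scene [348.9, 236.3] 0.91 [0.5061 0.341  0.065 ]
   tri [0.5006 0.3415 0.0677]
base_top top [341.6, 229.1] 0.93 [0.5044 0.348  0.01  ]
base_top scene [345.3, 255.4] 0.73 [0.5126 0.3503 0.01  ]
   tri [0.5048 0.347  0.0164]
plunger_bottle top [401.8, 153.3] 0.69 [0.6459 0.2412 0.    ]
plunger_bottle scene [424.6, 248.4] 0.59 [0.6493 0.2432 0.    ]
   tri [0.6451 0.2416 0.0032]
glass_stack top [234.9, 219.2] 0.56 [0.5193 0.5423 0.    ]
glass_stack scene [280.7, 222.8] 0.87 [0.5271 0.5387 0.    ]
   tri [0.5215 0.5387 0.0031]
grey_can top [315.4, 163.4] 0.72 [0.6246 0.398  0.    ]
grey_can scene [362.5, 227.2] 0.67 [0.6312 0.3871 0.    ]
   tri [ 0.6285  0.3928 -0.0013]
1.1
```

Run:
```python
import cv2
a=cv2.imread('pics/top0.png')[120:380,200:440]
cv2.imwrite('pics/topc.png',cv2.resize(a,None,fx=2.3,fy=2.3,interpolation=2)[:598])
a=cv2.imread('pics/scene0.png')[190:350,230:460]
cv2.imwrite('pics/scenec.png',cv2.resize(a,None,fx=3.4,fy=3.4,interpolation=2))
```

```text
(no output)
```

View pics/topc.png

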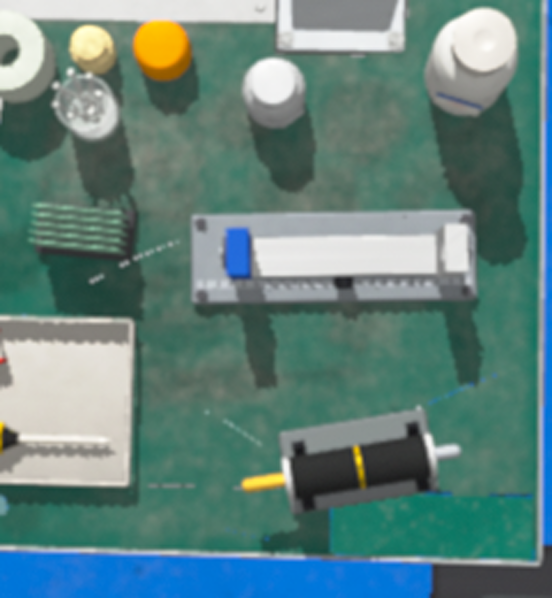

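View pics/scenec.png

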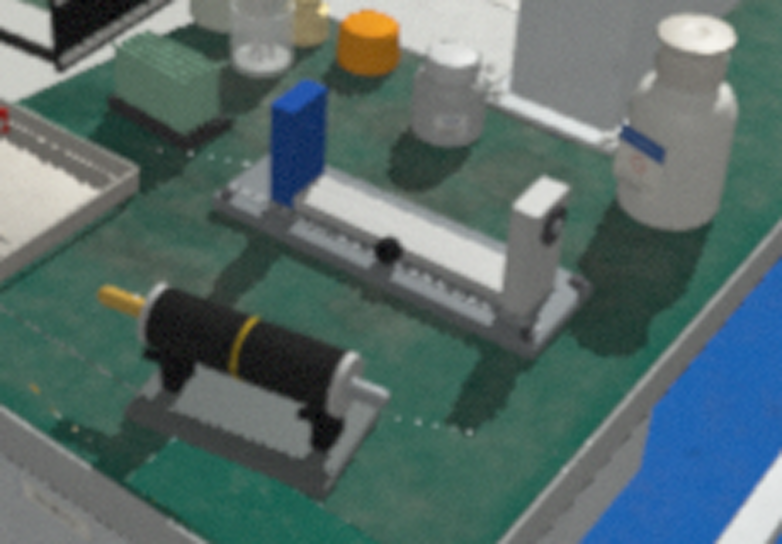

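Both pictures agree with the networks: the spindle is at (0.342, 0.319) with its brass pin at +y. The holder is at about (0.50, 0.34), running nearly along y with blue at +y, and the carriage is visibly shifted toward −y. Next I take wrist views of both.

```bash
cat >> h.py <<'E'
def quat(yaw,th=0,flip=1):
    """spindle axis (toward brass) at world yaw; tilt th steel end up; tool y horizontal perpendicular to the axis"""
    e=np.array([np.cos(yaw),np.sin(yaw),0])
    xh=np.array([e[1],-e[0],0])           # holder x when e = holder y
    z=-np.array([0,0,1])*np.cos(th)-e*np.sin(th)
    y=flip*xh; x=np.cross(y,z)
    return R.from_matrix(np.c_[x,y,z]).as_quat()
E
python3 - <<'E'
from h import *
np.set_printoptions(precision=4,suppress=True)
m=np.array([.3415,.319,0]); ax=np.array([.331-.3607,.3755-.2512]); ys=np.arctan2(ax[1],ax[0])
h=np.array([.501,.342,0])
print(R.from_quat(sensors.read_eef_rot()).as_matrix(), ys)
for f in (1,-1):
    print(f,ik(m+[0,0,.046],quat(ys,0,f)),ik(h+[0,0,.1],quat(np.pi/2,.35,f)),ik(h+[0,0,.065],quat(np.pi/2,0,f)))
    print(f,ik(m+[0,0,.26],quat(ys,0,f)),ik(h+[0,0,.3],quat(np.pi/2,0,f)))
K,Rm,t=P('wrist'); print(K, 'cam',-Rm.T@t,'fwd',Rm[2],'right',Rm[0], sensors.read_tool_pos())
E
```

```text
[[-0.9695  0.2453  0.    ]
 [ 0.2453  0.9695  0.    ]
 [-0.      0.     -1.    ]] 1.8053369556606287
1 [ 0.6129  0.2078 -0.5984  0.7646  0.      1.9491] [ 0.6189  0.4992 -0.0734  1.2069 -0.2831  2.2195] [ 0.4924  0.395  -0.2782  0.8976  0.      2.0632]
1 [ 0.6129 -0.012  -0.3341  1.2487  0.      1.9491] [0.4924 0.2223 0.0124 1.3609 0.     2.0632]
-1 [ 0.6129  0.2078 -0.5984  0.7646  0.     -1.1925] [ 0.6189  0.4992 -0.0734  1.2069 -0.2831 -0.9221] [ 0.4924  0.395  -0.2782  0.8976  0.     -1.0784]
-1 [ 0.6129 -0.012  -0.3341  1.2487  0.     -1.1925] [ 0.4924  0.2223  0.0124  1.3609  0.     -1.0784]
[[368.5843   0.     321.3283]
 [  0.     368.5843 244.0391]
 [  0.       0.       1.    ]] cam [0.081  0.6239 0.3753] fwd [ 0.2826 -0.0719 -0.9566] right [ 0.2454  0.9694 -0.0004] [0.1533 0.6059 0.2483]
```

Run:
```python
from h import *
np.set_printoptions(precision=4,suppress=True)
ys=1.805
def look(tag,names):
    im=snap('wrist',tag); np.save(tag+'.npy',np.array(list(cams.camera_params('wrist').values()),dtype=object),allow_pickle=True)
    for n,z in names.items():
        r=models.mark_of(n,'wrist')
        if r: print(n,r[0]['at'],round(r[0]['score'],2),onz('wrist',r[0]['at'],z))
ctrl.goto([.5,.345,.27],quat(np.pi/2)); look('wh',dict(holder=0,cup_axis=.065,base_top=.01))
ctrl.goto([.3415,.319,.2],quat(ys)); look('ws',dict(spindle_mid=.048,sprung_end=.048,steel_tip=.048,rest=0))
print(sensors.read_time())
```

```text
holder [319.8, 205.5] 0.84 [0.4972 0.343  0.    ]
cup_axis [321.1, 224.0] 0.85 [0.4987 0.3382 0.065 ]
base_top [325.4, 209.3] 0.69 [0.5034 0.3407 0.01  ]
spindle_mid [323.1, 230.5] 0.8 [0.3457 0.3207 0.048 ]
sprung_end [329.3, 159.3] 0.96 [0.3373 0.3748 0.048 ]
steel_tip [319.1, 313.6] 0.59 [0.3587 0.2492 0.048 ]
3.8833
```

View pics/wh.png

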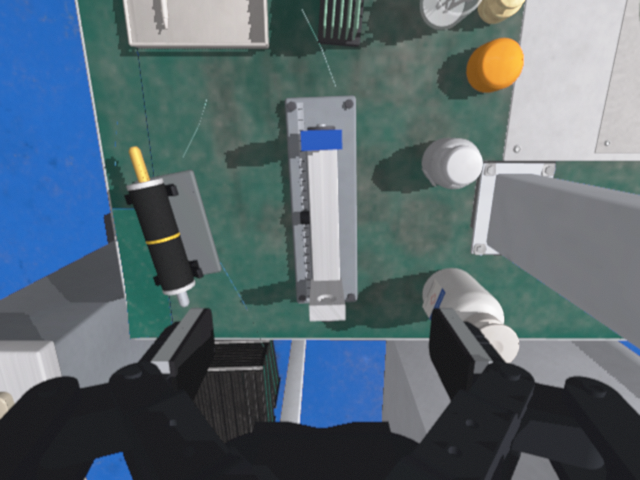

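View pics/ws.png

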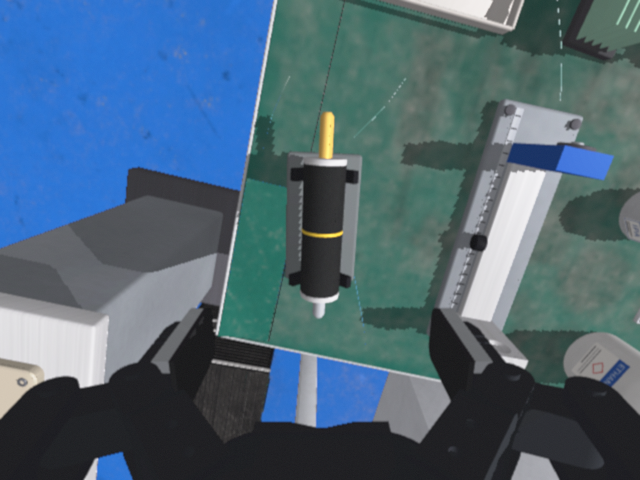

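The wrist views show the holder base with corners near (287,99), (355,97), (357,302) and (292,303), and the blue cheek top at rows 130–150. The spindle runs from brass tip (327,113) to steel tip (319,317), with the yellow line at (322,234). I'll refine the edges by zooming in.

```bash
python3 - <<'E'
import cv2,numpy as np
a=cv2.imread('pics/wh.png')[85:330,270:375]
a=cv2.resize(a,None,fx=5,fy=5,interpolation=cv2.INTER_CUBIC)
a=cv2.rotate(a,cv2.ROTATE_90_CLOCKWISE)  # col = 5*(330-row), row=5*(col-270)
a=cv2.resize(a,(784,336)); cv2.imwrite('pics/whz.png',a)  # scale 3.2
E
python3 - <<'E'
from h import *
np.set_printoptions(precision=4,suppress=True)
# spindle (robot still at ws pose)
for n,p in dict(brass=(327.5,113),mid=(322,234),steel=(319,317)).items(): print(n,onz('wrist',p,.048))
p=np.load('wh.npy',allow_pickle=True); print(p)
E
```

```text
brass [0.3276 0.4055 0.048 ]
mid [0.3445 0.3172 0.048 ]
steel [0.3589 0.2459 0.048 ]
[368.58433108606573 368.58433108606573 321.3282886966299
 244.03905740628588 array([-2.8458, -0.0026, -0.0003])
 array([-0.4995,  0.2852,  0.5018])]
```

View pics/whz.png

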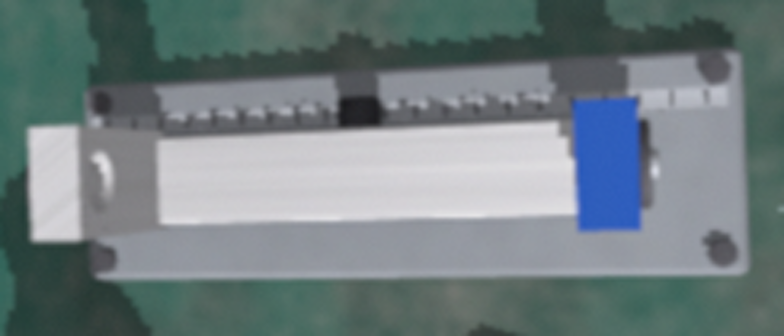

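```bash
cat > fit.py <<'E'
from h import *
import h
from scipy.optimize import least_squares
np.set_printoptions(precision=4,suppress=True)
p=np.load('wh.npy',allow_pickle=True)
W=(np.array([[p[0],0,p[2]],[0,p[1],p[3]],[0,0,1]],float),R.from_rotvec(p[4].astype(float)).as_matrix(),p[5].astype(float))
def un(c,r): return (270+r/3.2,330-c/3.2)
# zoom px -> holder-frame corners (x,y,z,moves with carriage)
obs=[((740,50),(-.035,.111,.01,0)),((747,272),(.035,.111,.01,0)),((92,278),(.035,-.111,.01,0)),((86,88),(-.035,-.111,.01,0)),
((574,99),(-.017,.071,.0794,1)),((636,98),(-.017,.087,.0794,1)),((640,229),(.017,.087,.0794,1)),((578,230),(.017,.071,.0794,1)),
((28,128),(-.017,-.087,.0794,1)),((78,126),(-.017,-.071,.0794,1)),((82,240),(.017,-.071,.0794,1)),((31,242),(.017,-.087,.0794,1))]
def f(v,full=False):
    K,Rm,t=W; r=[]; c,s=np.cos(v[2]),np.sin(v[2])
    for z,(x,y,zz,k) in obs:
        y=y+k*v[3]; X=np.array([v[0]+c*x-s*y,v[1]+s*x+c*y,zz]); q=K@(Rm@X+t); r+=list(q[:2]/q[2]-np.array(un(*z)))
    return np.array(r)
s=least_squares(f,[.5,.342,0,0],loss='soft_l1'); print(s.x); print(f(s.x).reshape(-1,2))
E
python3 fit.py
```

```text
[ 0.5015  0.3415  0.0385 -0.0077]
[[-1.4602 -0.3246]
 [ 0.6591 -0.9544]
 [ 0.6269  1.0349]
 [-0.6354  1.1831]
 [ 0.464   0.7997]
 [-0.2421  0.1868]
 [ 0.0895 -0.1488]
 [ 0.1722  0.5119]
 [ 0.0213 -0.6762]
 [-0.1233 -0.1541]
 [ 0.0929 -0.0983]
 [-0.2336 -0.9016]]
```

```bash
cat >> fit.py <<'E'
W=P('top'); un=lambda c,r:(200+c/2.3,120+r/2.3)
obs=[((192,212),(.035,.111,.01,0)),((473,210),(.035,-.111,.01,0)),((476,299),(-.035,-.111,.01,0)),((193,302),(-.035,.111,.01,0)),
((225,230),(.017,.087,.0794,1)),((249,228),(.017,.071,.0794,1)),((251,275),(-.017,.071,.0794,1)),((228,277),(-.017,.087,.0794,1)),
((443,224),(.017,-.071,.0794,1)),((466,223),(.017,-.087,.0794,1)),((468,271),(-.017,-.087,.0794,1)),((445,273),(-.017,-.071,.0794,1))]
s=least_squares(f,[.5,.342,0,0],loss='soft_l1'); print(s.x); print(f(s.x).reshape(-1,2))
for n,q in dict(brass=(242,486),mid=(360,466),steel=(459,450)).items(): print(n,onz('top',un(*q),.064 if n=='mid' else .048))
E
python3 fit.py | tail -17
```

```text
[-0.2336 -0.9016]]
[ 0.4997  0.3422  0.0387 -0.0077]
[[-0.8201  1.302 ]
 [ 0.9542 -0.1438]
 [ 0.7208  0.3047]
 [-0.8088  1.0638]
 [ 0.223  -0.7682]
 [-0.6012 -0.075 ]
 [-1.1716 -0.1006]
 [-0.8074 -0.804 ]
 [ 0.7866  0.0908]
 [ 0.497   0.3474]
 [ 0.179  -0.0115]
 [ 0.4428 -0.7132]]
brass [0.3259 0.4071 0.048 ]
mid [0.3443 0.3213 0.064 ]
steel [0.3563 0.2479 0.048 ]
```

Run:
```python
from h import *
np.set_printoptions(precision=4,suppress=True)
q=quat(1.7617)
eoat.gripper_to(.06)
ctrl.move_straight([.3435,.3207,.08],.15,q)
print(ctrl.move_straight([.3435,.3207,.046],.06,force_limit=8))
print(sensors.read_tool_pos(),sensors.read_ft_force())
eoat.gripper_to(.025,40)
print(sensors.read_grip_width(),sensors.read_ft_force(),sensors.read_wrist_torque(),sensors.read_tool_pos(),sensors.read_time())
snap('wrist','wg')
for n in('spindle_mid','sprung_end'):
    r=models.mark_of(n,'wrist'); print(n,r and (r[0]['at'],onz('wrist',r[0]['at'],.048)))
```

```text
False
[0.3435 0.3207 0.0458] [-0.4253  0.3574  0.4635]
0.030909801049690832 [-2.0666 -0.806   4.9136] [-0.1548  0.393  -0.0172] [0.3435 0.3209 0.0466] 6.2917
spindle_mid ([321.0, 336.0], array([0.3432, 0.3196, 0.048 ]))
sprung_end ([320.2, 192.5], array([0.3324, 0.374 , 0.048 ]))
```

View pics/wg.png

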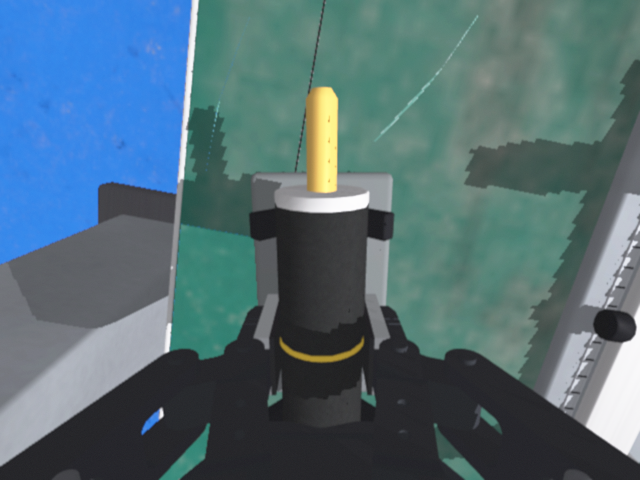

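The grasp is good: the yellow line is between the pads, and the brass pin is straight up the image with its tip at (322,88). Next I lift, go to the tilted pre-pose, and feel for the cup.

```bash
cat >> h.py <<'E'
H=np.array([.5007,.3418,0]); YH=.0386; E=np.array([-np.sin(YH),np.cos(YH),0]); XH=np.array([np.cos(YH),np.sin(YH),0])
DA=.0014; OFF=0.0   # axis behind TCP; spindle mid ahead of TCP along tool x
def tcp(y,z,c,th,dx=0,off=None):
    """TCP for brass tip at holder y, height z, pin pressed in c, tilt th"""
    d=E*np.cos(th)-np.array([0,0,np.sin(th)]); zt=-E*np.sin(th)-np.array([0,0,np.cos(th)])
    M=H+E*y+XH*dx+np.array([0,0,z])-(.087-c)*d
    return M+zt*DA-d*(OFF if off is None else off), quat(np.pi/2+YH,th)
def tipy(c,th):
    d=E*np.cos(th)-np.array([0,0,np.sin(th)]); zt=-E*np.sin(th)-np.array([0,0,np.cos(th)])
    T=np.array(sensors.read_tool_pos())-zt*DA+d*(OFF+.087-c)-H
    return np.array([T@XH,T@E,T[2]])
E
python3 - <<'E'
from h import *
np.set_printoptions(precision=4,suppress=True)
b=onz('wrist',(322,87.5),.048); t=np.array(sensors.read_tool_pos()); e=np.array([np.cos(1.7617),np.sin(1.7617),0])
print('off',(b-t)@e-.087,'lat',(b-t)@[e[1],-e[0],0])
eoat.gripper_to(.02,90)
ctrl.move_straight(t+[0,0,.115],.15)
print(sensors.read_grip_width(),sensors.read_ft_force())
ctrl.pause(.1)
th=np.radians(18)
p,q=tcp(.045,.125,0,th); ctrl.goto(p,q)
f=np.array(sensors.read_ft_force())
p,q=tcp(.048,.0636,0,th); print(p,'hit',ctrl.move_straight(p,.1,q,force_limit=6))
print(tipy(0,th),sensors.read_ft_force()-f,sensors.read_time())
snap('wrist','wp'); snap('scene','sp'); snap('top','tp')
for n in('sprung_end','steel_tip'):
    r=models.mark_of(n,'top'); print(n,r and r[0]['at'])
E
```

```text
off 0.0004636500298864643 lat -0.00016371905122359556
0.02948953063928488 [ 0.0946 -0.1322 -1.739 ]
[0.5021 0.3067 0.0892] hit False
[0.0002 0.0481 0.0641] [0.6795 0.1482 0.1377] 9.125
sprung_end []
steel_tip [411.2, 223.5]
```

View pics/wp.png

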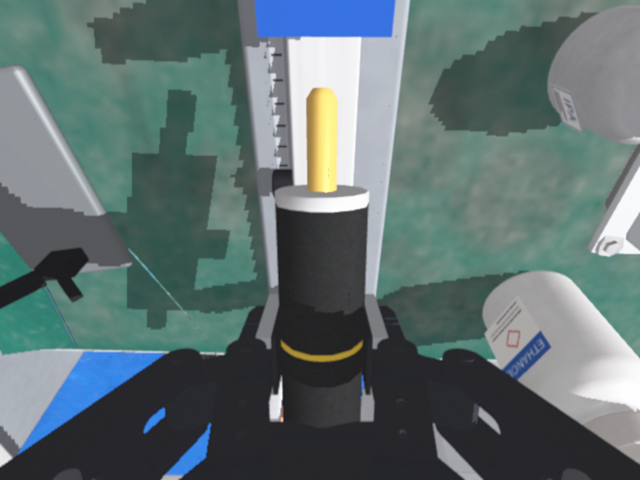

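The brass pin at column 322 lines up with the blue cheek, whose edges are at columns 256 and 392 on row 36 (centre about 324). That puts it within about 0.6 mm sideways. Now I advance gently.

Run:
```python
from h import *
np.set_printoptions(precision=4,suppress=True)
im=cv2.imread('pics/wp.png').astype(int); m=(im[...,0]>im[...,2]+60)&(im[...,0]>im[...,1]+40)
r=m[30,200:450].nonzero()[0]+200; c=m[:70,324].nonzero()[0]; print(r.min(),r.max(),c.max())
X=onz('wrist',((r.min()+r.max())/2,c.max()+.5),.0794)-H; print('inner face mid: x',X@XH,'y',X@E,'-> floor',X@E+.008)
th=np.radians(18); f=np.array(sensors.read_ft_force())
p,q=tcp(.076,.0636,0,th,dx=.0005); print('hit',ctrl.move_straight(p,.02,q,force_limit=3))
print(tipy(0,th),sensors.read_ft_force()-f,sensors.read_time())
```

```text
257 392 36
inner face mid: x 0.00103594296368817 y 0.06379446785698438 -> floor 0.07179446785698437
hit True
[-0.0002  0.0712  0.0628] [ 0.3038 -0.6295  0.5766] 10.4667
```

Run:
```python
from h import *
np.set_printoptions(precision=4,suppress=True)
th=np.radians(18); f=np.array(sensors.read_ft_force())
for c in (.005,.010,.015):
    p,q=tcp(.0715,.0636,c,th,dx=.0007); hit=ctrl.move_straight(p,.015,q,force_limit=12)
    print(c,hit,tipy(c,th),sensors.read_ft_force()-f,sensors.read_wrist_torque(),sensors.read_time())
    if hit: break
snap('wrist','wc')
```

```text
0.005 False [-0.0003  0.0694  0.0632] [-0.164  -5.1102  1.5758] [-0.7478  0.088  -0.0067] 10.9833
0.01 False [-0.0003  0.0688  0.0633] [-0.8542 -6.1932  2.3446] [-0.9904  0.1003  0.0185] 11.4667
0.015 False [-0.0003  0.0681  0.0635] [ 0.187  -8.0097  3.1025] [-1.3468  0.0485  0.0043] 11.95
```

View pics/wc.png

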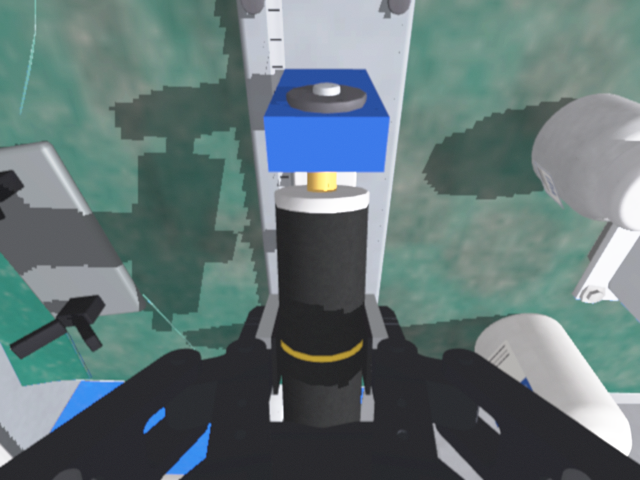

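The robot is compliant: at about 8 N the tip lags by 3.4 mm, and the cheek sits about 1.3 mm to +x of the pin. I'll servo on the measured pose and continue.

```bash
cat >> h.py <<'E'
def pose(th):
    d=E*np.cos(th)-np.array([0,0,np.sin(th)]); zt=-E*np.sin(th)-np.array([0,0,np.cos(th)])
    T=np.array(sensors.read_tool_pos())-zt*DA-H; M=np.array([T@XH,T@E,T[2]])
    s=np.array([0,np.cos(th),-np.sin(th)])
    return M, M-.075*s
def servo(y,z,c,th,dx,bias,speed=.02,limit=15):
    """move so that the measured tip (for pin pressed c) is at dx,y,z; bias = command offset carried along"""
    p,q=tcp(y+bias[1],z+bias[2],c,th,dx=dx+bias[0])
    hit=ctrl.move_straight(p,speed,q,force_limit=limit)
    err=np.array([dx,y,z])-tipy(c,th)
    return hit, bias+np.clip(err,-.003,.003)*.8
E
python3 - <<'E'
from h import *
np.set_printoptions(precision=4,suppress=True)
th=np.radians(18); b=np.array([.001,.0034,.0002]); f0=None
for i in range(3):
    hit,b=servo(.0713,.0638,.0155,th,.001,b)
    M,S=pose(th); print(hit,'tip',tipy(.0155,th),'b',b,'M',M,'S',S,sensors.read_ft_force(),sensors.read_wrist_torque(),sensors.read_time())
    if hit: break
E
```

```text
False tip [-0.0001  0.0705  0.0633] b [0.0019 0.0041 0.0006] M [-0.0001  0.0025  0.0854] S [-0.0001 -0.0689  0.1086] [ -2.1043 -10.2865   1.0636] [-1.6637  0.3092 -0.0013] 12.3417
False tip [0.     0.0708 0.0634] b [0.0026 0.0045 0.0009] M [0.     0.0028 0.0855] S [ 0.     -0.0686  0.1087] [ -1.9845 -10.8561   1.3851] [-1.7281  0.4585  0.0253] 12.5917
False tip [0.0002 0.071  0.0635] b [0.0033 0.0048 0.0012] M [0.0002 0.003  0.0856] S [ 0.0002 -0.0683  0.1087] [ -3.6339 -10.681    0.6954] [-1.836   0.647   0.0488] 12.8417
```

Run:
```python
from h import *
np.set_printoptions(precision=4,suppress=True)
b=np.array([.002,.0048,.001])
for deg in (15,12,10,8):
    th=np.radians(deg); z=.065-.0012*deg/18
    hit,b=servo(.0716,z,.0155,th,.0007,b,speed=.018); b[0]=np.clip(b[0],0,.0025); b[1]=np.clip(b[1],0,.006);b[2]=np.clip(b[2],-.001,.002)
    M,S=pose(th); print(deg,hit,'tip',tipy(.0155,th),'b',b,'S',S,sensors.read_ft_force(),sensors.read_wrist_torque()[0],sensors.read_time())
    if hit: break
snap('wrist','wr'); snap('scene','sr')
a=cv2.imread('pics/sr.png')[170:310,270:430]; b2=cv2.imread('pics/wr.png')[60:340,180:460]
cv2.imwrite('pics/r.png',np.hstack([cv2.resize(a,(460,400),interpolation=2),cv2.resize(b2,(340,400))]))
```

```text
15 False tip [-0.0001  0.0712  0.0637] b [0.0025 0.0052 0.0012] S [-0.0001 -0.0703  0.1017] [ -0.5694 -10.1368   0.0342] -1.9350423360210791 13.1833
12 False tip [-0.0001  0.0713  0.0638] b [0.0025 0.0054 0.0016] S [-0.0001 -0.072   0.0942] [ -1.6583 -11.0407  -0.8444] -2.024866806997535 13.5167
10 False tip [-0.0001  0.0714  0.064 ] b [0.0025 0.0055 0.0018] S [-0.0001 -0.0728  0.0894] [ -1.6959 -11.7515  -1.6629] -2.0717315635327425 13.775
8 False tip [0.     0.0715 0.0642] b [0.0025 0.0056 0.002 ] S [ 0.     -0.0736  0.0846] [ -2.0738 -11.2543  -1.4701] -2.140137882239683 14.0417
```

View pics/r.png

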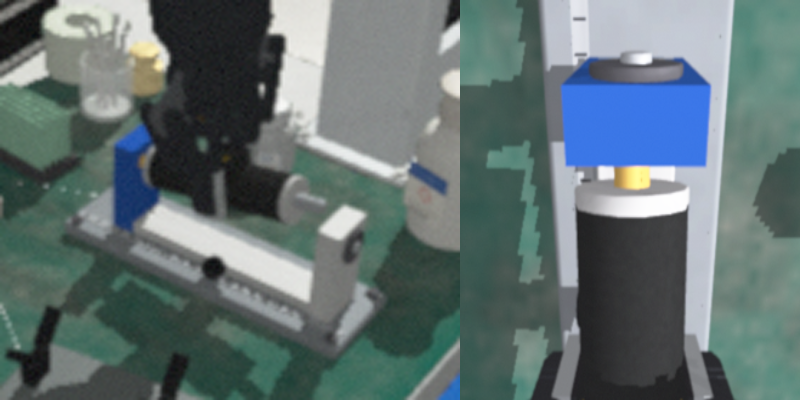

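The steel pin is just inside the aluminium cheek's top edge and the brass pin is seated in the blue cup. I continue down to level, feeling as I go.

Run:
```python
from h import *
np.set_printoptions(precision=4,suppress=True)
b=np.array([.0025,.0056,.002])
for deg in (5.5,3.5,1.5,0,0):
    th=np.radians(deg); z=.065-.0008*deg/18
    hit,b=servo(.0716,z,.0155,th,.0007,b,speed=.015,limit=7); b[0]=np.clip(b[0],0,.0025); b[1]=np.clip(b[1],0,.006);b[2]=np.clip(b[2],-.001,.003)
    M,S=pose(th); print(deg,hit,'tip',tipy(.0155,th),'b',b,'S',S,sensors.read_ft_force(),sensors.read_wrist_torque()[0],sensors.read_time())
    if hit: break
print(R.from_quat(sensors.read_eef_rot()).as_matrix()[:,2])
snap('wrist','wl'); snap('scene','sl')
a=cv2.imread('pics/sl.png')[170:310,270:430]; b2=cv2.imread('pics/wl.png')[60:340,180:460]
cv2.imwrite('pics/l.png',np.hstack([cv2.resize(a,(460,400),interpolation=2),cv2.resize(b2,(340,400))]))
```

```text
5.5 False tip [-0.0001  0.0715  0.0644] b [0.0025 0.0057 0.0023] S [-0.0001 -0.0743  0.0784] [ -1.2917 -12.1132  -1.7851] -2.220049576427108 14.4667
3.5 False tip [-0.      0.0715  0.0646] b [0.0025 0.0057 0.0025] S [-0.     -0.0747  0.0735] [ -0.5641 -11.283   -2.955 ] -2.2900613071312 14.7583
1.5 False tip [0.     0.0716 0.0647] b [0.0025 0.0057 0.0027] S [ 0.     -0.0749  0.0685] [ -0.3982 -10.822   -3.7951] -2.384063656310798 15.0583
0 False tip [-0.      0.0716  0.0648] b [0.0025 0.0057 0.0028] S [-0.     -0.0749  0.0648] [ -1.0912 -11.2617  -3.424 ] -2.375979284514093 15.3167
0 False tip [-0.      0.0718  0.0649] b [0.0025 0.0056 0.0029] S [-0.     -0.0747  0.0649] [ -0.4326 -11.3498  -4.0487] -2.456367787978434 15.5667
[-0.0058 -0.0129 -0.9999]
```

View pics/l.png

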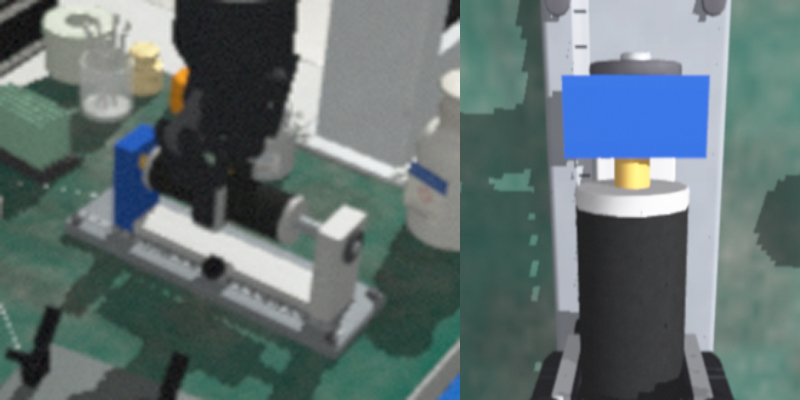

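Level: the steel pin is inside the aluminium cheek facing its cup. I trim the residual 0.7° tilt and ease the spindle along −y into the cup.

Run:
```python
from h import *
np.set_printoptions(precision=4,suppress=True)
b=np.array([.0025,.0056,.0029]); th=np.radians(-.75)
def cl():
    b[0]=np.clip(b[0],0,.0025); b[2]=np.clip(b[2],-.001,.0035)
z0=.0649
for c in (.0150,.012,.010,.008,.006,.0048):
    hit,b=servo(.0718,z0,c,th,.0005,b,speed=.015,limit=5); cl(); b[1]-=.0007
    M,S=pose(0); print(c,hit,'M',M,'S',S,'b',b,sensors.read_ft_force(),sensors.read_wrist_torque(),R.from_quat(sensors.read_eef_rot()).as_matrix()[1,2],sensors.read_time())
    if hit: break
snap('wrist','wf'); snap('scene','sf')
a=cv2.imread('pics/sf.png')[170:310,270:430]; b2=cv2.imread('pics/wf.png')[60:340,180:460]
cv2.imwrite('pics/f.png',np.hstack([cv2.resize(a,(460,400),interpolation=2),cv2.resize(b2,(340,400))]))
```

```text
0.015 False M [-0.0001 -0.0001  0.064 ] S [-0.0001 -0.0751  0.064 ] b [0.0025 0.0048 0.0029] [  0.213  -11.4185  -3.7827] [-2.4431 -0.051   0.0135] 0.0004040014581609204 15.9167
0.012 False M [ 0.     -0.0033  0.0641] S [ 0.     -0.0783  0.0641] b [0.0025 0.0042 0.0028] [ -1.0368 -10.6383  -4.0168] [-2.1158  0.0228  0.0367] 0.0015647665917767509 16.3167
0.01 False M [ 0.     -0.0055  0.064 ] S [ 0.     -0.0805  0.064 ] b [0.0025 0.0038 0.0026] [-0.4841 -9.4225 -3.7934] [-1.9583  0.1046  0.0929] 0.002500316059629832 16.6417
0.008 False M [ 0.0001 -0.0076  0.064 ] S [ 0.0001 -0.0826  0.064 ] b [0.0025 0.0034 0.0025] [-0.0638 -8.148  -3.8161] [-1.7803  0.1123  0.0481] 0.00339627265968753 16.9583
0.006 False M [ 0.0001 -0.0096  0.0639] S [ 0.0001 -0.0846  0.0639] b [0.0025 0.003  0.0025] [-0.7569 -7.1582 -4.0971] [-1.6286  0.1265  0.0568] 0.004212552303628819 17.2667
0.0048 False M [ 0.0001 -0.0109  0.0639] S [ 0.0001 -0.0859  0.0639] b [0.0025 0.0027 0.0024] [-0.5847 -7.6099 -4.1277] [-1.6045  0.1806  0.1522] 0.004765265780675619 17.525
```

View pics/f.png

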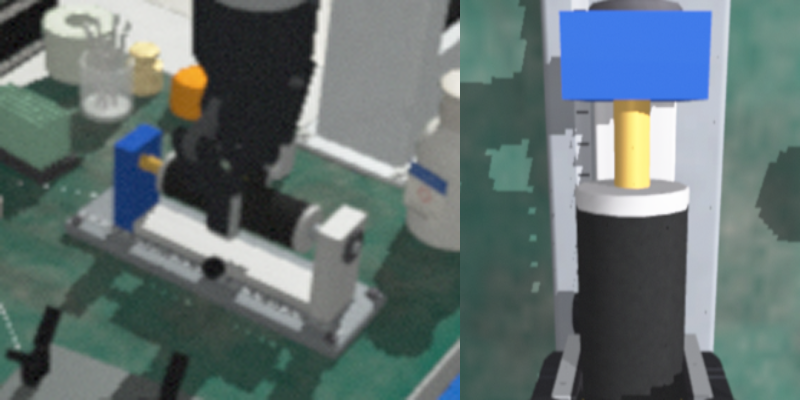

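The steel tip has passed the cheek face without resistance (y −0.086, face −0.078), and the spring force fell as expected. Now I release.

Run:
```python
from h import *
np.set_printoptions(precision=4,suppress=True)
eoat.gripper_to(.036,20); eoat.gripper_to(.055)
t=np.array(sensors.read_tool_pos()); print(sensors.read_ft_force())
print(ctrl.move_straight(t+[0,0,.1],.1,force_limit=6)); 
t=np.array(sensors.read_tool_pos()); print(t,sensors.read_time(),sensors.read_ft_force())
snap('wrist','we'); snap('scene','se')
for n in('steel_tip','sprung_end'):
    for c in('wrist','scene'):
        r=models.mark_of(n,c)
        if r: X=onz(c,r[0]['at'],.065)-H; print(n,c,r[0]['score'],X@XH,X@E)
a=cv2.imread('pics/se.png')[170:310,270:430]; b2=cv2.imread('pics/we.png')[60:340,180:460]
cv2.imwrite('pics/e.png',np.hstack([cv2.resize(a,(400,350),interpolation=2),cv2.resize(b2,(400,350))]))
```

```text
[-1.0093 -0.0496  0.5684]
False
[0.504  0.3348 0.1646] 19.3417 [ 0.2019 -0.1958 -0.536 ]
steel_tip scene 0.81 -0.0030197380936998366 -0.08082526082824641
sprung_end wrist 0.53 0.000773500199996227 -0.014042595523888689
sprung_end scene 0.76 -0.0019305588763100933 0.040060325258832366
```

View pics/e.png

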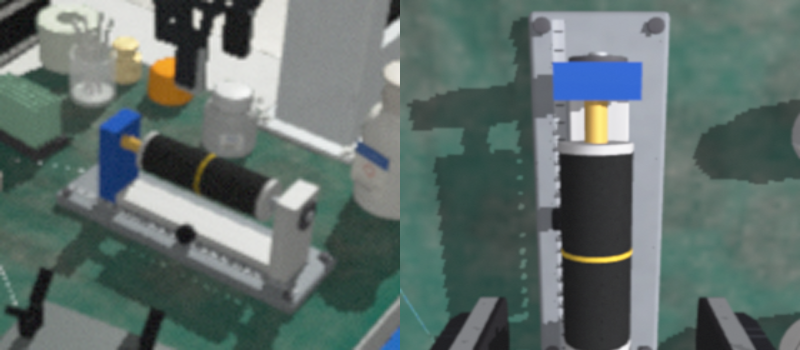

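The spindle sits in both cups, the gripper is clear, and the bystanders are untouched.

```bash
python3 -c "
from h import *
print(workorder.job_done())"
```

```text
the job is handed in; nothing more can be done
None
```

The spindle is fitted in both cups with the brass pin in the blue cheek, released and clear of the robot. I handed the job in at about 19 s of the 42 s limit; no verdict came back.

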